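Unlock, run home and clamp the specimen slide

TASK

The specimen slide is still in its transport lock. Hook the spring clip by its ring and pull it sideways right out of the cross-drilled pin, leaving it lying on the bench beside the slide; then run the carriage all the way along its base to the end stop and turn the thumbscrew clockwise until it seats: stop as soon as it goes stiff, do not force it. Do not disturb the stack of dishes that stands beside the slide.

Things in the scene. Friction and masses are not known exactly. Their poses are not given: they have to be found in the camera images.
- slide_base: Fixed aluminium base plate, 80 mm (its x) by 250 mm (its y), 12 mm thick. Origin: centre of its underside, on the bench. The carriage runs along its +y to the end stop, a block 70 mm wide and 44 mm tall at the +y end; the clip is pulled out along its -x. A small rest near its -x edge, top 33 mm above the bench, carries the clip's neck.
- lock_pin (a point): Upright steel lock pin, 14 mm across, fixed to the base; its top is 59 mm above the bench. The point lies on its axis at its cross hole, 36 mm above the bench; the hole runs along the base's x and is about 6.5 mm wide.
- clip_ring (a point): Centre of the ring of the loose dark steel spring clip (4.6 mm wire, 50 g). The ring lies level, 36 mm above the bench, inner diameter 42 mm, outer 52 mm, with free space under it down to the bench (base plate's edge 24 mm from its centre). It starts 64 mm to the base's -x and 6 mm to the +y of the pin. Out, and dropping, once moved 40 mm or more along the base's -x.
- clip_tip (a point): Far end of the clip's straight leg, 96 mm from the ring; this leg goes through the pin's hole and 30 mm beyond. A second, bent leg springs round the pin's +y side and snaps over it, so the pull must overcome about 5 to 10 N over the first 15 mm.
- carriage (a joint): Travel of the carriage along the base's +y, in m; 0 is the parked end, 0.070 is hard against the end stop. It slides with about 3 N and stays where it is left. While the clip is in, the carriage's two fork prongs run into the clip's leg at 0.023 to 0.024.
- carriage_top (a point): Middle of the top of the grey carriage block (75 mm along the base's x, 80 mm along y, top 30 mm above the bench); moves with it. On its +y side a steel fork of two prongs, 65 mm long, up to 43 mm above the bench, passes either side of the pin; on its +x side a low shelf with a clear 60 mm dish, 40 mm high, reaches 120 mm from this point.
- thumbscrew (a joint): Angle (rad) of the thumbscrew's shank, growing as it turns clockwise seen from above, from an arbitrary mark. It must turn 1.2 to 2.4 rad further; where it seats is not marked and must be felt. It turns with about 0.03 N m; once seated it stops and the torque on its head climbs. Stop at 0.1 to 0.2 N m; over 0.3 is forcing it. A grasp turns it about 1.5 rad at most.
- screw_head (a joint): Twist (rad) of the thumbscrew's head against its shank, clockwise positive: 0 when let go, 0.05 while the screw turns freely, rising 1 rad for 0.6 N m once it seats; over 0.5 (0.3 N m) it is forced.
- thumbscrew_grip (a point): Centre of the knurled round head of the steel thumbscrew that stands upright on the carriage: 30 mm across, 20 mm tall, from 55 to 75 mm above the bench, point at 65 mm. The screw's axis is vertical. Moves with the carriage; the carriage can be slid by holding or pushing this head.
- dish_stack: Stack of three clear dishes, 93 mm across, 42 mm tall. Origin: centre of its underside. Leave it.
Not all that is in view belongs to the job. Of the things that look like the part that bears clip_ring, the smaller one is meant.

How it is judged:
By the outcome, as a careful person would: the job done as asked, in the order asked, and still so for the second after the job is handed in, with the robot touching nothing.
It also fails if it takes over 67 s, if anything falls off the work surface, if the arm or the gripper's body presses on something with over 40 N, if the wrist force passes 120 N, or if a joint passes its speed limit or range.

ROBOT

A 7-joint arm with a two-finger parallel gripper is mounted at the origin on the work surface. World frame = base frame: x ahead of the robot, y to its left, z up, the work surface at z = 0. Lengths are in m, angles in rad, forces in N, time in s.
With the tool pointing down it reaches from about 0.425 to 0.925 m from the base axis. Payload 6.8 kg.
Tool frame: the origin (TCP) lies at the very end of the fingers, on their centre line; the grasp point (between the pads) lies 19 mm behind it; z points along the fingers, y is the line along which they close (so a half turn about z gives the same grasp; the last joint's range is limited). The gripper opens to 85 mm and grips with 20 to 120 N. Pads are 22 mm wide; open, the fingers measure 114 mm over their backs; the gripper's body (76 mm by 85 mm) begins 54 mm behind the grasp point. The pads swing forward as they close: fully open they stand 13 mm farther back than shut.
Start: joints at [1.237, 0.477, 0.022, 1.555, -0.011, 1.109, -0.083], TCP at [0.151, -0.658, 0.231] pointing down, gripper open.
Joint ranges: [-2.96, 2.96], [-0.34, 2.1], [-1.41, 1.46], [0.24, 2.44], [-1.37, 4.51], [0.17, 1.92], [-2.96, 2.96]. Speed limits (rad/s): [2.39, 2.39, 3.14, 3.14, 3.14, 3.14, 3.14].

INTERFACE

Orientations are given as a unit quaternion [x, y, z, w].
In Python, from workcell import state, capture, close_job, look_for, silhouettes gives the robot as it stands. The module is installed in compiled form; this text tells all that it offers.
- The arm moves only by the tool carry_out, never from a script. Its argument "moves" is a list of rows, each a list of 3 entries, a list of its own where there are three numbers: the shift along the tool's x, y, z normalised to -1 to 1, where 1 is 100 mm, then the turn, a rotation vector about the tool's x, y, z normalised to -1 to 1, where 1 is 30 degrees, then the opening, from 0 (shut) to 1 (fully open). A call has 1 to 5 rows; each row is the pose to reach, as a shift and turn from the pose commanded when the call began, along the tool's axes at that moment; what a row does not reach only later rows make up. A row lasts 1/8 s, in which the tool goes at most 62.5 mm and 10.7 degrees, less where a joint would pass 70% of its speed; a pose out of reach is approached as far as the arm can. A call with a number of a shift or a turn outside -1 to 1 is refused whole. A call with a gripper value outside its range is refused whole. The fingers move at their own pace and stop on an object; "grip_force" is the grip in N (left out, the last holds). Time passes only in rows, so rows that repeat a pose let the fingers close. It gives the time, the measured TCP pose, the force, the opening and the grip force at its end, in the units of the state.
- state(): the state, without advancing time (a new reading comes with each control period).
- capture(name): name is "scene" or "top" or "wrist"; returns a dict with "color" (384x512x3 uint8, blue, green, red), "camera_matrix" (3x3 intrinsics, pixels), "R" (3x3) and "t" (3): a world point X has camera coordinates R X + t; the wrist camera has in their place "mount" (4x4, takes a point from camera to tool coordinates, whose origin is the TCP and whose axes are the flange's). Camera axes: x right, y down, z forward; pixel columns grow to the right and rows downward; lengths in m; the calibration is good to about 2 mm. A picture is of the moment at which its call begins: read the wrist's pose just before it. There is no depth.
- close_job(): hands the job in; it is judged then, once.
Trained networks look in a picture, given as the dict that the camera call returned (one of the last four; its "shot" number tells which), for a name from the list of things; names that differ only in an ending like _2 or _b are one class to them, and where a whole thing is asked for, a point or a joint stands for the part that bears it (a point fixed in the world has none). Each returns a list of dicts, best first, with "confidence" (0 to 1); they miss things now and then, are a little off and sometimes report something else, mostly with a low value. They report only what shows in the picture. A call takes as long as a camera call. They do not tell look-alikes from the thing itself.
- look_for(label, picture): "extent" ([left, top, right, bottom] in pixels, round what is visible of it).
- silhouettes(label, picture): "mask" (384x512 bool, what is visible of it) and "extent" ([left, top, right, bottom] in pixels, round what is visible of it).
The state is a dict: "time": time; "joint_positions": joint angles; "joint_vel": joint speeds; "joint_efforts": joint torques, N m; "tcp_pos": TCP position; "tool_rot": TCP orientation; "force": force on the tool from outside, world axes, zero at the start; "wrist_torque": the same for the moment, N m; "opening": opening from 0.0 (shut) to 1.0 (fully open); "grasp_force": force on a finger pad.
Only numpy, scipy, OpenCV 4.12 (cv2) and the standard library are available. Lean on these libraries where they do the work, as an engineer would, in place of code of your own. Each camera call takes 0.05 s, during which the arm holds its last target. There are 200 camera calls.

## Working session

There is one attempt and no reset: what is moved stays moved. The work goes in short steps, Python scripts to look and compute and a tool call to move; the robot and the scene stay as the last step left them, time stands still between calls to the robot, and variables do not carry over. Pictures are saved under pics/ and viewed, at most 10 in all, crops included, and the job is handed in when it is done.

Besides the shell and the picture viewer there is one more tool, called as name([rows], argument=value, ...), one row to a line, values as JSON. carry_out: Moves the arm, as the interface text tells. Its arguments: {"type":"object","properties":{"moves":{"type":"array"},"grip_force":{"type":"number"}},"required":["moves"]}

```bash
mkdir -p pics
cat > h.py <<'E'
import numpy as np, cv2
from workcell import state, capture, close_job, look_for, silhouettes
def ray(c,u,v,z):
    K,R,t=c["camera_matrix"],np.array(c["R"]),np.array(c["t"])
    d=R.T@np.linalg.inv(K)@np.array([u,v,1.]); o=-R.T@t
    return o+d*(z-o[2])/d[2]
def proj(c,X):
    p=np.array(c["camera_matrix"])@(np.array(c["R"])@np.array(X)+np.array(c["t"])); return p[:2]/p[2]
E
python3 - <<'E'
from h import *
s=state(); print(s)
ims=[]
for n in ["top","scene"]:
    c=capture(n); ims.append(c["color"])
    print(n,-np.array(c["R"]).T@c["t"],c["camera_matrix"][0][0])
    for l in ["slide_base","lock_pin","clip_ring","carriage_top","thumbscrew_grip","dish_stack"]:
        try:
            for r in silhouettes(l,c):
                m=r["mask"]; v,u=np.nonzero(m)
                (cx,cy),(w,h),a=cv2.minAreaRect(np.c_[u,v].astype(np.float32))
                print(l,round(r["confidence"],2),np.round(r["extent"]),np.round([cx,cy,w,h,a],1), np.round(ray(c,cx,cy,.036 if 'clip' in l else .065 if 'thumb' in l else .02),3))
        except Exception as e: print(l,e)
    cv2.imwrite(f"pics/{n}0.png",c["color"])
E
```

```text
{'time': 0.0, 'joint_positions': array([ 1.2369006 ,  0.47780034,  0.02234061,  1.55645941, -0.01150178,
        1.10932117, -0.08311263]), 'joint_vel': array([-0.00074167,  0.00034617,  0.00198622, -0.00207534, -0.00150027,
        0.00023627, -0.00063169]), 'joint_efforts': array([-1.63935107e-03, -5.96456265e+01,  1.60741836e+00, -2.81199056e+01,
        1.24703109e-02,  9.26051434e-03,  1.25069900e-05]), 'tcp_pos': array([ 0.15096944, -0.65728077,  0.23032223]), 'tool_rot': array([ 9.93632961e-01,  1.12661769e-01, -1.72828240e-04, -9.13843293e-04]), 'force': array([ 0.53574449,  0.2433538 , -0.66036329]), 'wrist_torque': array([ 0.01886486,  0.00081706, -0.03119297]), 'grasp_force': 0.0, 'opening': 1.001598543227245}
top [ 0.36745095 -0.02127685  0.95057411] 381.71883992533947
slide_base 0.96 [154. 121. 260. 191.] [212.7 145.4 102.5  65.7  19.7] [0.604 0.049 0.02 ]
lock_pin 0.89 [158. 120. 261. 195.] [213.4 145.3  98.5  65.   21.5] [0.604 0.047 0.02 ]
clip_ring 0.77 [162. 135. 189. 185.] [180.6 161.2  20.3  49.1  33.3] [0.56  0.125 0.036]
clip_ring 0.58 [148. 224. 190. 294.] [174
[... 415 characters left out ...]
. 322.] [292.7 274.4 145.8  84.1  27.8] [0.605 0.062 0.02 ]
lock_pin 0.82 [211. 217. 371. 312.] [292.2 274.5 144.9  82.5  28. ] [0.606 0.062 0.02 ]
clip_ring 0.94 [330. 158. 378. 208.] [348.5 180.5  27.9  54.6  47.8] [0.355 0.137 0.036]
clip_ring 0.82 [321. 239. 361. 277.] [334.7 254.8  26.5  52.2  50.4] [0.558 0.127 0.036]
clip_ring 0.44 [255. 215. 278. 234.] [265.5 224.   18.   17.   90. ] [ 0.519 -0.006  0.036]
carriage_top 0.65 [211. 216. 322. 295.] [266.6 263.9  78.2  83.1  35.5] [0.596 0.014 0.02 ]
thumbscrew_grip 0.85 [255. 214. 276. 232.] [265.5 224.   18.   17.   90. ] [ 0.544 -0.001  0.065]
dish_stack 0.82 [207. 178. 253. 220.] [230.5 198.5  43.   45.   90. ] [ 0.456 -0.095  0.02 ]
```

View pics/top0.png

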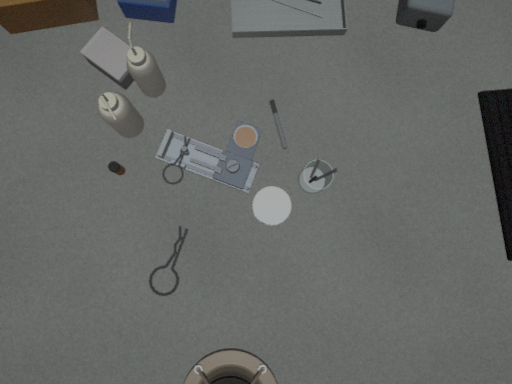

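View pics/scene0.png

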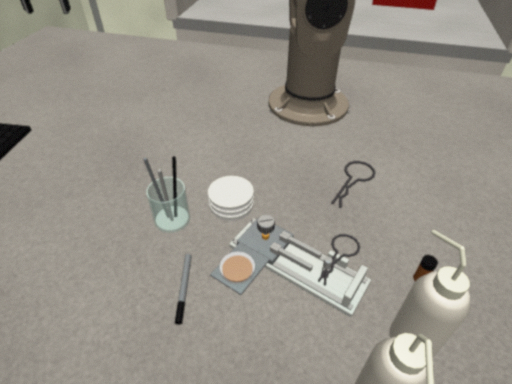

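The top view shows two clips that could be the one I want: a small clip with its ring at (173,174), fitted in the slide's pin, and a larger loose one with its ring at (164,281). The description calls for the smaller one. The screw head is at (232,166) and the dish stack at (272,205).

```bash
cat > m.py <<'E'
from h import *
import scipy.optimize as so
out={}
for n in ["top","scene"]:
    c=capture(n)
    rs=[r for r in silhouettes("clip_ring",c)]
    for r in rs:
        m=r["mask"].astype(np.uint8)
        # ring hole = inner contour
        cs,hi=cv2.findContours(m,cv2.RETR_CCOMP,cv2.CHAIN_APPROX_NONE)
        for k,x in enumerate(cs):
            if hi[0][k][3]>=0 and len(x)>8:
                p=x.reshape(-1,2).mean(0); q=np.array([ray(c,u,v,.036) for u,v in x.reshape(-1,2)])
                print(n,"hole",p,len(x),np.round(ray(c,*p,.036),4),"ext",np.ptp(q,0)[:2],r["confidence"])
    for r in look_for("thumbscrew_grip",c)[:1]:
        e=r["extent"]; print(n,"screw",np.round(ray(c,(e[0]+e[2])/2,(e[1]+e[3])/2,.065),4))
    for r in silhouettes("slide_base",c)[:1]:
        v,u=np.nonzero(r["mask"]); P=np.array([ray(c,a,b,.012)[:2] for a,b in zip(u,v)],np.float32)
        print(n,"base",cv2.minAreaRect(P))
    out[n]=c["color"]
t=cv2.resize(out["top"][110:210,140:300],None,fx=5,fy=5,interpolation=cv2.INTER_CUBIC)
cv2.imwrite("pics/crop1.png",t)
E
python3 m.py
```

```text
top base ((0.6072370409965515, 0.04654625058174133), (0.25202012062072754, 0.16700783371925354), 69.84459686279297)
scene hole [343.18181818 191.72727273] 11 [0.3933 0.1289 0.036 ] ext [0.01615428 0.00799628] 0.67
scene screw [ 0.5477 -0.0027  0.065 ]
scene base ((0.5928804278373718, 0.0564965084195137), (0.24766896665096283, 0.17514634132385254), 69.4520034790039)
```

View pics/crop1.png

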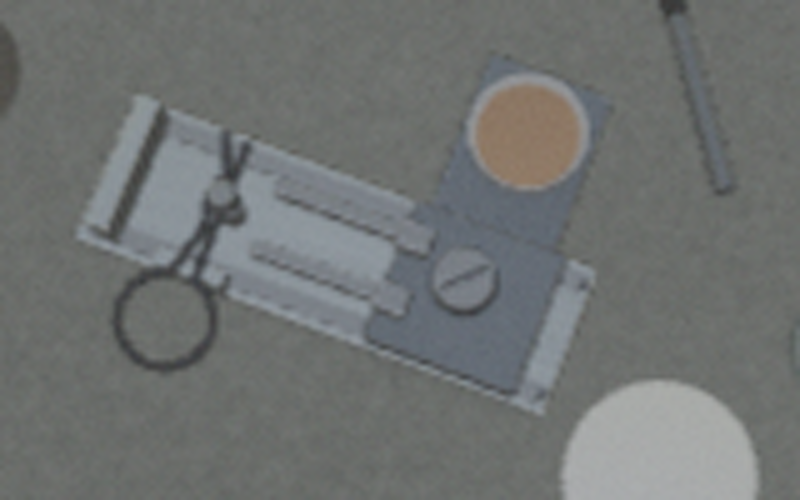

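The crop confirms the choice: the smaller clip's ring is centred at crop (165,319), top-view pixel about (172.8,173.6). Its leg runs through the pin at crop (221,192). I'll move toward the slide, raised above everything.

carry_out([
  [[0.5,-0.5,-0.3],[0,0,0],1],
  [[1,-1,-0.5],[0,0,0],1],
  [[1,-1,-0.5],[0,0,0],1],
  [[1,-1,-0.5],[0,0,0],1],
])

```text
time: 1.6
tcp_pos: [0.2282, -0.5368, 0.2825]
tool_rot: [0.993, 0.115, 0.001, 0.001]
force: [-0.2, -0.2, -0.2]
opening: 0.999
grasp_force: 0.0
```

carry_out([
  [[0.5,-0.5,0],[0,0,0],1],
  [[1,-1,0],[0,0,0],1],
  [[1,-1,0],[0,0,0],1],
  [[1,-1,0],[0,0,0],1],
])

```text
time: 2.1
tcp_pos: [0.3012, -0.4186, 0.2812]
tool_rot: [0.994, 0.113, -0.0, 0.0]
force: [-0.4, 0.3, -0.1]
opening: 1.001
grasp_force: 0.0
```

carry_out([
  [[0.5,-0.5,0],[0,0,0],1],
  [[1,-1,0],[0,0,0],1],
  [[1,-1,0],[0,0,0],1],
  [[1,-1,0],[0,0,0],1],
])

```text
time: 2.6
tcp_pos: [0.376, -0.2998, 0.2812]
tool_rot: [0.994, 0.112, -0.0, 0.0]
force: [-0.2, -1.2, -0.1]
opening: 0.996
grasp_force: 0.0
```

carry_out([
  [[0.5,-0.5,0],[0,0,0.3],0],
  [[1,-1,0],[0,0,0.6],0],
  [[1,-1,0],[0,0,0.9],0],
  [[1,-1,0],[0,0,1],0],
])

```text
time: 3.1
tcp_pos: [0.452, -0.1797, 0.2811]
tool_rot: [0.989, -0.15, 0.0, 0.0]
force: [-0.8, -0.8, -0.6]
opening: 0.142
grasp_force: 0.0
```

Run:
```python
from h import *
from scipy.spatial.transform import Rotation as Ro
s=state(); print(s["time"],s["tcp_pos"],Ro.from_quat(s["tool_rot"]).as_euler("xyz",degrees=True),s["joint_positions"],s["opening"])
c=capture("top")
A=lambda u,v,z:np.round(ray(c,u,v,z),4)
print("ring",A(172.6,173.4,.036),"pin",A(140+220.5/5-.4,110+192/5-.4,.057),"screw",A(232.4,165.6,.075))
sc=capture("scene")
for X in [A(172.6,173.4,.036),A(232.4,165.6,.075)]: print(proj(sc,X))
cv2.imwrite("pics/s2.png",cv2.resize(sc["color"][190:330,200:400],None,fx=4,fy=4,interpolation=cv2.INTER_CUBIC))
```

```text
3.1 [ 0.45195504 -0.1796596   0.28114377] [ 1.79993568e+02 -2.80555356e-03 -1.72666203e+01] [ 0.51986961  0.13289526 -0.29547726  1.91570146  0.04345967  1.0990339
 -1.665064  ] 0.14209984286216518
ring [0.5293 0.143  0.036 ] pin [0.5873 0.1149 0.057 ] screw [ 0.5423 -0.0019  0.075 ]
[345.10526669 243.85856695]
[265.37075028 219.37550458]
```

View pics/s2.png

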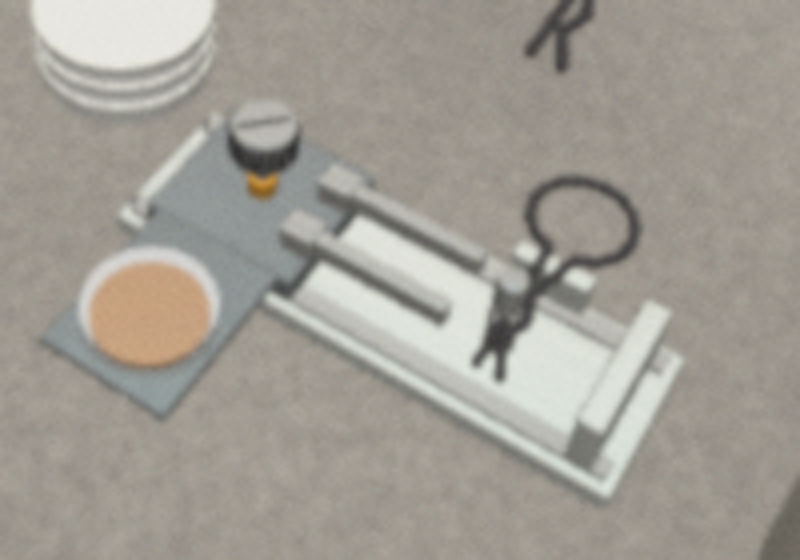

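Both views agree on the ring to within about 1 px, at roughly (0.530, 0.143), and its offset from the pin matches the description. The scene crop shows the ring at crop (582,221), free of the bench. I'll move above it and check with the wrist camera.

carry_out([
  [[-0.1,-0.5,0],[0,0,0.1],0],
  [[-0.21,-1,0],[0,0,0.1],0],
  [[-0.21,-1,0],[0,0,0.1],0],
])

```text
time: 3.58
tcp_pos: [0.461, -0.0753, 0.2815]
tool_rot: [0.985, -0.172, 0.0, -0.0]
force: [0.3, -0.1, -1.4]
opening: 0.001
grasp_force: 0.0
```

carry_out([
  [[-0.1,-0.5,0],[0,0,0],0],
  [[-0.12,-1,0],[0,0,0],0],
  [[-0.12,-1,0],[0,0,0],0],
])

```text
time: 3.95
tcp_pos: [0.4849, 0.0223, 0.2814]
tool_rot: [0.985, -0.173, 0.0, -0.001]
force: [-0.7, -0.8, -0.5]
opening: -0.004
grasp_force: 0.0
```

carry_out([
  [[0,-0.5,0.2],[0,0,0],0],
  [[0,-1,0.6],[0,0,0],0],
  [[0,-1,0.6],[0,0,0],0],
])

```text
time: 4.32
tcp_pos: [0.5175, 0.115, 0.2181]
tool_rot: [0.985, -0.173, -0.003, 0.001]
force: [0.2, -0.9, 0.7]
opening: 0.001
grasp_force: 0.0
```

carry_out([
  [[0,-0.31,0.4],[0,0,0],0],
  [[0,-0.31,0.9],[0,0,0],0],
  [[0,-0.31,0.9],[0,0,0],0],
  [[0,-0.31,0.9],[0,0,0],0],
])

```text
time: 4.82
tcp_pos: [0.5301, 0.1423, 0.1329]
tool_rot: [0.984, -0.176, 0.001, 0.0]
force: [-0.0, 0.1, 0.2]
opening: -0.004
grasp_force: 0.0
```

```bash
cat > w.py <<'E'
from h import *
from scipy.spatial.transform import Rotation as Ro
def wrist(name=None):
    s=state(); c=capture("wrist"); T=np.eye(4); T[:3,:3]=Ro.from_quat(s["tool_rot"]).as_matrix(); T[:3,3]=s["tcp_pos"]
    M=np.linalg.inv(T@np.array(c["mount"])); c["R"]=M[:3,:3]; c["t"]=M[:3,3]
    print(s["time"],np.round(s["tcp_pos"],4),np.round(Ro.from_quat(s["tool_rot"]).as_euler("xyz",degrees=True),2),"op",round(s["opening"],3))
    if name: cv2.imwrite(f"pics/{name}.png",c["color"])
    return s,c
E
python3 - <<'E'
from w import *
s,c=wrist("w1")
print(c["mount"],c["camera_matrix"][0][0], proj(c,[.53,.143,.036]), proj(c,[.5873,.1149,.059]),proj(c,s["tcp_pos"]))
E
```

```text
4.825 [0.5301 0.1423 0.1329] [ 1.800e+02 -1.100e-01 -2.022e+01] op -0.004
[[ 3.36661542e-04 -9.53282913e-01 -3.02078756e-01  7.75855179e-02]
 [ 9.99999384e-01  1.47869544e-06  1.10981562e-03  4.59967452e-04]
 [-1.05752158e-03 -3.02078943e-01  9.53282326e-01 -1.41838023e-01]
 [ 0.00000000e+00  0.00000000e+00  0.00000000e+00  1.00000000e+00]] 280.8744499470251 [251.48039909 193.11381227] [260.01695877 121.94827258] [251.83076791 245.57157951]
```

View pics/w1.png

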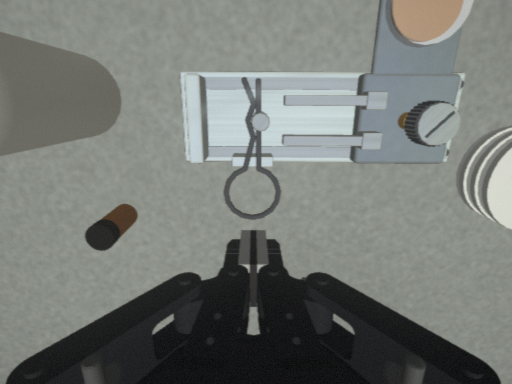

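The wrist view shows the ring at (252,193) against a predicted (251.5,193.1), and the pin at (260,122). Both match and the base is aligned with the tool, so I'll descend into the ring.

carry_out([
  [[0,0,0.4],[0,0,0],0],
  [[0,0,0.8],[0,0,0],0],
  [[0,0,0.85],[0,0,0],0],
])

```text
time: 5.25
tcp_pos: [0.5285, 0.1432, 0.0462]
tool_rot: [0.985, -0.175, -0.0, 0.001]
force: [-0.5, 0.7, 0.6]
opening: -0.002
grasp_force: 0.0
```

carry_out([
  [[0,0,0.1],[0,0,0],0],
  [[0,0,0.2],[0,0,0],0],
  [[0,0,0.3],[0,0,0],0],
  [[0,0,0.3],[0,0,0],0],
])

```text
time: 5.75
tcp_pos: [0.5283, 0.1442, 0.0158]
tool_rot: [0.985, -0.174, -0.0, 0.0]
force: [-0.1, 0.1, -0.4]
opening: -0.001
grasp_force: 0.0
```

carry_out([
  [[-0.08,0,0],[0,0,0],0],
  [[-0.14,0,0],[0,0,0],0],
  [[-0.2,0,0],[0,0,0],0],
  [[-0.26,0,0],[0,0,0],0],
  [[-0.32,0,0],[0,0,0],0],
])

```text
time: 6.38
tcp_pos: [0.4995, 0.1553, 0.0169]
tool_rot: [0.985, -0.175, 0.001, -0.0]
force: [2.5, 0.5, 1.0]
opening: -0.002
grasp_force: 0.6
```

carry_out([
  [[-0.08,0,0],[0,0,0],0],
  [[-0.16,0,0],[0,0,0],0],
  [[-0.24,0,0],[0,0,0],0],
  [[-0.32,0,0],[0,0,0],0],
  [[-0.4,0,0],[0,0,0],0],
])

```text
time: 7.0
tcp_pos: [0.4604, 0.1693, 0.0163]
tool_rot: [0.985, -0.174, -0.0, 0.0]
force: [-0.0, -0.3, 1.2]
opening: 0.002
grasp_force: 0.0
```

Run:
```python
from w import *
s,c=wrist("w2"); print(s["force"],s["joint_positions"])
```

```text
7.0 [0.4604 0.1693 0.0163] [ 1.800e+02  1.000e-02 -2.006e+01] op 0.002
[-0.0264201  -0.28069471  1.2080743 ] [-0.14574959  0.54103762 -0.40863292  2.11936803  0.39920662  0.55438756
 -2.76640973]
```

View pics/w2.png

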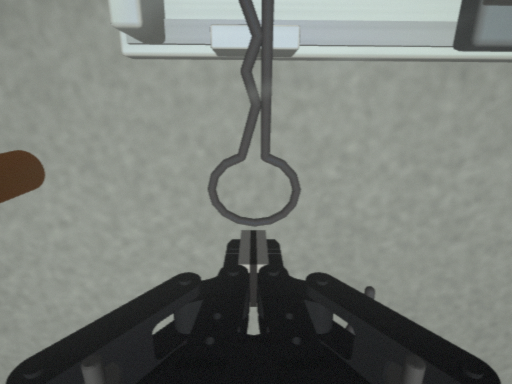

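Run:
```python
from w import *
s,c=wrist()
for z in [.002,.01,.02,.036]:
    p=ray(c,254,189,z);q=ray(c,254,221,z);l=ray(c,211,189,z);r=ray(c,298,189,z)
    print(z,np.round(p,4),np.round(q,4),"outer dia",np.linalg.norm(l-r), "tool dx", (p-s["tcp_pos"])[:2]@[.938,-.346])
t=capture("top"); cv2.imwrite("pics/t3.png",cv2.resize(t["color"][110:230,130:290],None,fx=5,fy=5,interpolation=cv2.INTER_CUBIC))
```

```text
7.05 [0.4593 0.1697 0.0162] [ 1.7998e+02  5.0000e-02 -2.0000e+01] op -0.003
0.002 [0.4862 0.1586 0.002 ] [0.4671 0.1655 0.002 ] outer dia 0.05061332655319648 tool dx 0.02903470126305302
0.01 [0.4885 0.1578 0.01  ] [0.4705 0.1643 0.01  ] outer dia 0.04801743536186968 tool dx 0.031530956955874004
0.02 [0.4915 0.1567 0.02  ] [0.4746 0.1628 0.02  ] outer dia 0.04477257137271122 tool dx 0.03465127657190027
0.036 [0.4962 0.1551 0.036 ] [0.4813 0.1605 0.036 ] outer dia 0.03958078899005764 tool dx 0.0396437879575422
```

The clip is out of the pin: it has moved 47 mm and its ring has dropped to the bench, slipping under the fingertips. In the wrist view its legs still rest on the clip rest, at about (260,40). I'll re-hook it lower and draw it fully onto the bench.

carry_out([
  [[0,0,-0.15],[0,0,0],0],
  [[0,0,-0.3],[0,0,0],0],
  [[0.29,0.01,-0.3],[0,0,0],0],
  [[0.29,0.01,-0.3],[0,0,0],0],
])

```text
time: 7.65
tcp_pos: [0.4907, 0.1573, 0.0478]
tool_rot: [0.984, -0.176, 0.002, -0.001]
force: [-0.4, 0.1, 0.1]
opening: 0.0
grasp_force: 0.0
```

carry_out([
  [[0,0,0.2],[0,0,0],0],
  [[0,0,0.35],[0,0,0],0],
  [[0,0,0.4],[0,0,0],0],
  [[0,0,0.42],[0,0,0],0],
  [[0,0,0.42],[0,0,0],0],
])

```text
time: 8.28
tcp_pos: [0.4881, 0.1584, 0.0045]
tool_rot: [0.985, -0.174, 0.0, -0.0]
force: [0.3, -0.6, 0.3]
opening: -0.003
grasp_force: 0.0
```

carry_out([
  [[0,0,0.01],[0,0,-0.3],0],
  [[0,0,0.02],[0,0,-0.6],0],
  [[0,0,0.03],[0,0,-0.9],0],
  [[0,0,0.03],[0,0,-1],0],
])

```text
time: 8.78
tcp_pos: [0.4883, 0.1582, 0.0017]
tool_rot: [0.996, 0.088, 0.0, -0.0]
force: [-0.6, -0.3, -0.5]
opening: -0.007
grasp_force: 0.0
```

carry_out([
  [[-0.09,-0.05,0],[0,0,0],0],
  [[-0.18,-0.11,0],[0,0,0],0],
  [[-0.28,-0.17,0],[0,0,0],0],
  [[-0.38,-0.23,0],[0,0,0],0],
  [[-0.48,-0.28,0],[0,0,0],0],
])

```text
time: 9.4
tcp_pos: [0.435, 0.1779, 0.0014]
tool_rot: [0.996, 0.087, 0.0, 0.0]
force: [0.7, -0.3, 0.1]
opening: 0.003
grasp_force: 0.2
```

Run:
```python
from w import *
s,c=wrist("w4"); print(s["force"],s["joint_positions"])
```

```text
9.4 [0.435  0.1779 0.0014] [ 1.80e+02 -1.00e-02  9.97e+00] op 0.003
[ 0.65841824 -0.3184223   0.12351157] [-0.09555555  0.57058069 -0.51695931  2.16400875  0.55028273  0.53588752
 -2.42407768]
```

View pics/w4.png

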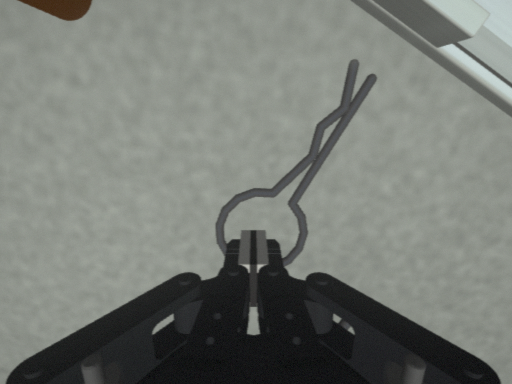

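The clip now lies flat on the bench inside the wrist view, its leg ends at (355,62) and (373,78), clear of the base edge. I'll lift out, go above the thumbscrew and turn back anticlockwise to leave room for turning.

carry_out([
  [[0.05,0.02,0],[0,0,0],0],
  [[0.05,0.02,-0.2],[0,0,0],0],
  [[0.05,0.02,-0.6],[0,0,0],0],
  [[0.05,0.02,-1],[0,0,0],0],
  [[0.05,0.02,-1],[0,0,0],0],
])

```text
time: 10.07
tcp_pos: [0.4438, 0.177, 0.1039]
tool_rot: [0.996, 0.086, 0.003, -0.001]
force: [0.0, -0.2, -0.3]
opening: 0.005
grasp_force: 0.0
```

carry_out([
  [[0.3,0.4,-0.3],[0,0,-0.3],0],
  [[0.75,0.9,-0.3],[0,0,-0.6],0],
  [[0.75,1,-0.3],[0,0,-0.9],0.55],
  [[0.75,1,-0.3],[0,0,-1],0.55],
])

```text
time: 10.58
tcp_pos: [0.533, 0.0881, 0.1298]
tool_rot: [0.94, 0.341, -0.001, -0.0]
force: [0.2, 0.3, 0.9]
opening: 0.42
grasp_force: 0.0
```

carry_out([
  [[-0.3,0.4,0],[0,0,-0.3],0.55],
  [[-0.52,0.8,0],[0,0,-0.6],0.55],
  [[-0.52,0.8,0],[0,0,-0.9],0.55],
  [[-0.52,0.8,0],[0,0,-1],0.55],
])

```text
time: 11.08
tcp_pos: [0.5435, -0.0056, 0.1299]
tool_rot: [0.819, 0.573, -0.001, -0.001]
force: [-0.1, 0.6, 0.3]
opening: 0.553
grasp_force: 0.0
```

carry_out([
  [[0,0,0],[0,0,-0.3],0.55],
  [[0,0,0],[0,0,-0.6],0.55],
  [[0,0,0],[0,0,-0.9],0.55],
  [[0,0,0],[0,0,-1],0.55],
  [[0,0,0],[0,0,-1],0.55],
])

```text
time: 11.7
tcp_pos: [0.5435, -0.0045, 0.1302]
tool_rot: [0.644, 0.765, -0.0, -0.001]
force: [0.4, -0.8, -0.1]
opening: 0.553
grasp_force: 0.0
```

Run:
```python
from w import *
s,c=wrist("w5"); print(s["joint_positions"],s["wrist_torque"],s["joint_efforts"][6])
print(proj(c,[.543,-.002,.075]),proj(c,s["tcp_pos"]))
for r in look_for("thumbscrew_grip",c)[:2]:
    e=r["extent"];print(e,r["confidence"],ray(c,(e[0]+e[2])/2,(e[1]+e[3])/2,.07))
```

```text
11.7 [ 0.5435 -0.0045  0.1302] [-1.7992e+02 -4.0000e-02  9.9850e+01] op 0.553
[ 0.63571562  0.57593289 -0.97239762  1.91495832  0.57897436  0.96311425
 -0.4384594 ] [-0.02198735  0.00242064 -0.03803588] 0.27235700748860836
[253.14122374 205.3194066 ] [253.0800709  244.05375209]
[232.0, 180.3, 274.9, 223.6] 0.98 [ 0.54307935 -0.00110794  0.07      ]
```

View pics/w5.png

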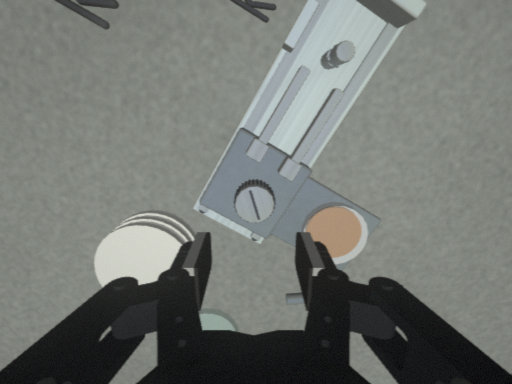

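The wrist view shows the screw head at (255,202) with its fork pointing up-right. The network puts it at (0.543,-0.001), which agrees with the top view. I'll descend, grasp it, and slide the carriage.

carry_out([
  [[0.03,0,0.3],[0,0,0],0.55],
  [[0.03,0,0.6],[0,0,0],0.55],
  [[0.03,0,0.8],[0,0,0],0.55],
  [[0.03,0,0.84],[0,0,0],0.55],
  [[0.03,0,0.84],[0,0,0],0.55],
])

```text
time: 12.42
tcp_pos: [0.5436, -0.0008, 0.0477]
tool_rot: [0.643, 0.766, 0.0, 0.0]
force: [0.3, 0.9, 0.1]
opening: 0.549
grasp_force: 0.0
```

carry_out([
  [[0,0,0],[0,0,0],0.2],
  [[0,0,0],[0,0,0],0.2],
  [[0,0,0],[0,0,0],0.2],
  [[0,0,0],[0,0,0],0.2],
], grip_force=40)

```text
time: 12.92
tcp_pos: [0.5439, -0.0009, 0.0484]
tool_rot: [0.643, 0.766, 0.0, 0.001]
force: [-1.4, 0.1, 6.6]
opening: 0.333
grasp_force: 39.2
```

```bash
cat > q.py <<'E'
from w import *
def q(n=6):
    T=[];J=[];F=[]
    for i in range(n):
        s=state();T.append(s["wrist_torque"]);J.append(s["joint_efforts"][6]);F.append(s["force"]); capture("top")
    y=Ro.from_quat(s["tool_rot"]).as_euler("xyz",degrees=True)[2]
    print("t",round(s["time"],2),"yaw %.2f"%y,"tcp",np.round(s["tcp_pos"],4),"F",np.round(np.mean(F,0),2),"Tz %.4f ±%.3f"%(np.mean(T,0)[2],np.std(T,0)[2]),"J7 %.4f"%np.mean(J),"q7 %.2f"%s["joint_positions"][6],"op",round(s["opening"],3),"g",round(s["grasp_force"],1))
if __name__=="__main__": q()
E
python3 q.py
```

```text
t 13.18 yaw 99.93 tcp [ 0.5439 -0.0008  0.0484] F [-1.37 -0.35  6.35] Tz 0.0396 ±0.039 J7 0.0003 q7 -0.55 op 0.334 g 39.2
```

carry_out([
  [[0.1,0.06,0],[0,0,0],0.2],
  [[0.2,0.12,0],[0,0,0],0.2],
  [[0.31,0.18,0],[0,0,0],0.2],
  [[0.41,0.24,0],[0,0,0],0.2],
  [[0.52,0.3,0],[0,0,0],0.2],
])

```text
time: 13.85
tcp_pos: [0.5646, 0.0548, 0.0484]
tool_rot: [0.644, 0.765, -0.0, 0.001]
force: [-0.4, -2.8, 7.4]
opening: 0.334
grasp_force: 39.5
```

carry_out([
  [[0.03,0.02,0],[0,0,0],0.2],
  [[0.06,0.035,0],[0,0,0],0.2],
  [[0.08,0.047,0],[0,0,0],0.2],
  [[0.095,0.055,0],[0,0,0],0.2],
])

```text
time: 14.35
tcp_pos: [0.5666, 0.0601, 0.0481]
tool_rot: [0.645, 0.765, -0.005, 0.002]
force: [-8.7, -16.5, 22.5]
opening: 0.336
grasp_force: 41.5
```

```bash
python3 q.py
```

```text
t 14.6 yaw 99.71 tcp [0.5666 0.0599 0.0481] F [ -8.42 -14.14  20.85] Tz -0.0180 ±0.020 J7 -0.0007 q7 -0.65 op 0.337 g 41.5
```

Run:
```python
from w import *
a=capture("scene")["color"][180:330,190:400]; b=capture("top")["color"][100:220,140:290]
s,c=wrist()
a=cv2.resize(a,(560,400),interpolation=cv2.INTER_CUBIC)
b=cv2.resize(c["color"][0:250,100:450],(560,400))[:200*2]
cv2.imwrite("pics/s6.png",np.vstack([a,b])[:, :][:800:1] if 0 else cv2.resize(np.hstack([a,b]),(800,286)))
```

```text
14.75 [0.5666 0.0599 0.0482] [-179.74    0.52   99.72] op 0.334
```

View pics/s6.png

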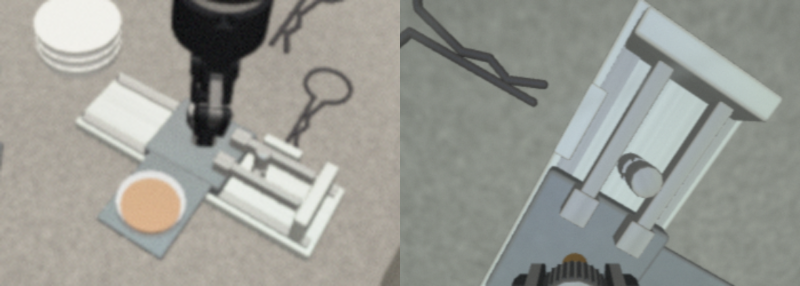

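The carriage has travelled about 65 mm. The prong tips, at about (660,65) and (722,105) in the right half, are close to the stop, so I'll measure the remaining gap.

Run:
```python
from w import *
s,c=wrist()
cv2.imwrite("pics/w7.png",cv2.resize(c["color"][0:200,230:450],None,fx=3,fy=3,interpolation=cv2.INTER_CUBIC))
ax=np.radians(-20.35); pin=np.array([.5873,.1149])
def b(u,v,z):
    d=ray(c,u,v,z)[:2]-pin; return np.round([d@[np.cos(ax),np.sin(ax)],d@[-np.sin(ax),np.cos(ax)]],4)
print(b(327.5,56.9,.043),b(381.7,91.9,.043))
B=lambda x,y,z: proj(c,np.r_[pin+x*np.array([np.cos(ax),np.sin(ax)])+y*np.array([-np.sin(ax),np.cos(ax)]),z])
print(B(0,0,.059))
for r in silhouettes("slide_base",c)[:1]: print(r["extent"])
```

```text
14.8 [0.5666 0.0599 0.0482] [-179.74    0.52   99.71] op 0.334
[-0.0183  0.0427] [0.0136 0.0431]
[316.09118158 159.72685904]
[158.7, 0.0, 435.5, 334.5]
```

View pics/w7.png

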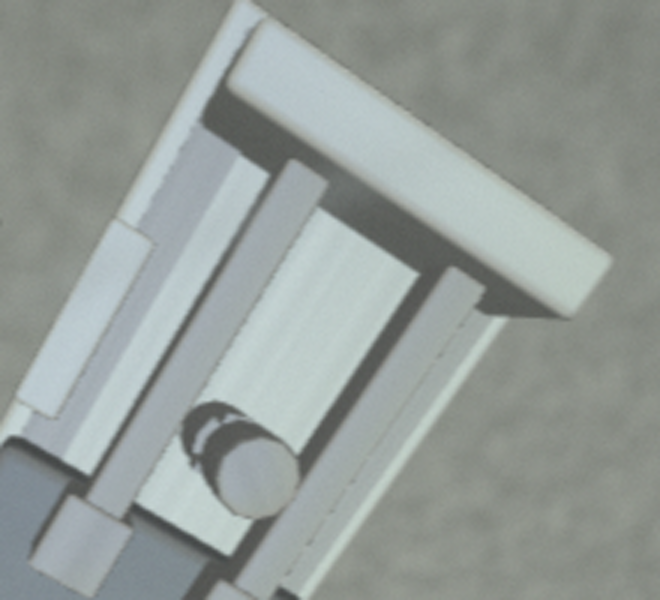

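carry_out([
  [[0,0,0],[0,0,0],0.55],
  [[0,0,0],[0,0,0],0.55],
  [[0,0,-0.3],[0,0,0],0.55],
  [[0,0,-0.6],[0,0,0],0.55],
  [[0,0,-0.6],[0,0,0],0.55],
])

```text
time: 15.52
tcp_pos: [0.5691, 0.0669, 0.1093]
tool_rot: [0.643, 0.766, 0.002, 0.001]
force: [-0.8, -0.6, 0.2]
opening: 0.551
grasp_force: 0.0
```

Run:
```python
from w import *
s,c=wrist("w8")
ax=np.radians(-20.35); pin=np.array([.5873,.1149])
def b(P):
    d=np.array(P)[:2]-pin; return np.round([d@[np.cos(ax),np.sin(ax)],d@[-np.sin(ax),np.cos(ax)]],4)
for r in look_for("thumbscrew_grip",c)[:1]:
    e=r["extent"];P=ray(c,(e[0]+e[2])/2,(e[1]+e[3])/2,.07);print(r["confidence"],e,P,b(P))
t=capture("top")
for r in look_for("thumbscrew_grip",t)[:1]:
    e=r["extent"];P=ray(t,(e[0]+e[2])/2,(e[1]+e[3])/2,.07);print(r["confidence"],P,b(P))
print(s["force"])
cv2.imwrite("pics/w8.png",cv2.resize(c["color"][0:230,140:460],None,fx=2.5,fy=2.5,interpolation=cv2.INTER_CUBIC))
```

```text
15.525 [0.5691 0.0669 0.1093] [ 1.7975e+02 -4.0000e-02  9.9970e+01] op 0.551
0.7 [221.9, 203.9, 270.8, 248.0] [0.56581026 0.05923028 0.07      ] [-0.0008 -0.0597]
0.39 [0.55015309 0.09019142 0.07      ] [-0.0262 -0.0361]
[-0.78413534 -0.61420354  0.1852187 ]
```

View pics/w8.png

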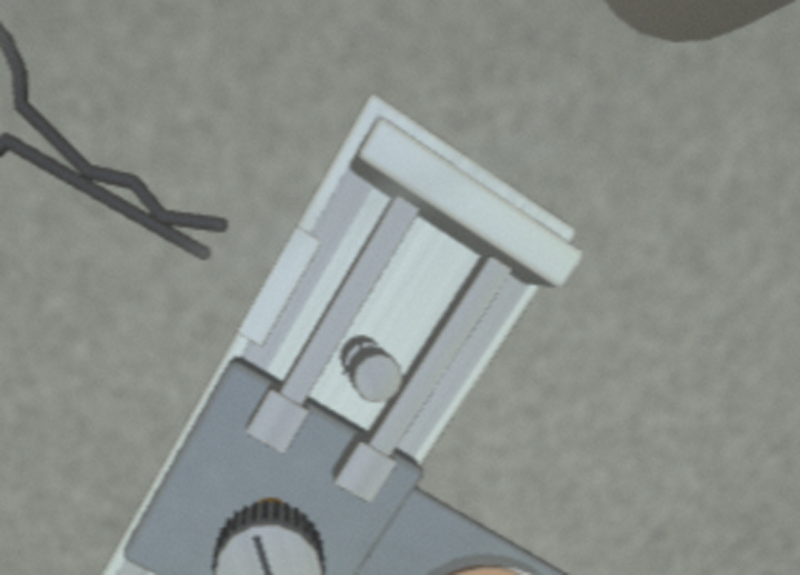

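Run:
```python
from w import *
ax=np.radians(-20.35); pin=np.array([.5873,.1149])
def b(P):
    d=np.array(P)[:2]-pin; return np.round([d@[np.cos(ax),np.sin(ax)],d@[-np.sin(ax),np.cos(ax)]],4)
t=capture("top")
for X,Y,z,n in [(278,188,.043,"tip a"),(254,248,.043,"tip b"),(156,115,.044,"stop"),(112,232,.044,"stop"),(137,96,.012,"base corner"),(79,235,.012,"corner"),(592,270,.012,"c"),(545,410,.012,"c")]:
    print("init",n,b(ray(t,140+X/5-.4,110+Y/5-.4,z)))
s,c=wrist()
for X,Y,z,n in [(404,205,.043,"tip"),(500,265,.043,"tip"),(355,160,.044,"stop"),(555,285,.044,"stop"),(377,380,.059,"pin"),(235,358,.030,"carr front"),(422,465,.03,"carr front"),(242,333,.033,"rest"),(280,395,.043,"fork root"),(375,97,.012,"base corner")]:
    print(n,b(ray(c,140+X/2.5-.3,Y/2.5-.3,z)))
```

```text
init tip a [ 0.0143 -0.0219]
init tip b [-0.0174 -0.0222]
init stop [0.0267 0.0464]
init stop [-0.0346  0.0441]
init base corner [0.0389 0.0678]
init corner [-0.0375  0.0675]
init c [ 0.0375 -0.1775]
init c [-0.0371 -0.1805]
15.775 [0.5669 0.0656 0.1062] [-1.799e+02 -1.000e-02  9.995e+01] op 0.548
tip [-0.0189  0.0404]
tip [0.0129 0.0409]
stop [-0.0364  0.0431]
stop [0.0291 0.0441]
pin [-0.0026 -0.0024]
carr front [-0.0383 -0.0212]
carr front [ 0.0308 -0.0208]
rest [-0.0402 -0.0131]
fork root [-0.0217 -0.022 ]
base corner [-0.0398  0.0656]
```

The prong tips still show a gap of about 3 mm to the stop (tips at y≈0.043, stop at y≈0.0455), so the carriage was binding, probably because the grasp was low. I'll regrasp a little higher and push again.

carry_out([
  [[-0.055,-0.01,0.2],[0,0,0],0.55],
  [[-0.055,-0.01,0.4],[0,0,0],0.55],
  [[-0.055,-0.01,0.56],[0,0,0],0.55],
  [[-0.055,-0.01,0.56],[0,0,0],0.55],
])

```text
time: 16.32
tcp_pos: [0.5662, 0.0601, 0.0493]
tool_rot: [0.643, 0.766, -0.001, -0.001]
force: [-0.4, -0.3, 0.6]
opening: 0.551
grasp_force: 0.0
```

carry_out([
  [[0,0,0],[0,0,0],0.2],
  [[0,0,0],[0,0,0],0.2],
  [[0,0,0],[0,0,0],0.2],
  [[0,0,0],[0,0,0],0.2],
], grip_force=45)

```text
time: 16.82
tcp_pos: [0.5665, 0.0604, 0.0518]
tool_rot: [0.643, 0.766, -0.001, -0.0]
force: [-4.4, -1.3, 2.0]
opening: 0.336
grasp_force: 44.3
```

```bash
python3 q.py
```

```text
t 17.07 yaw 99.96 tcp [0.5665 0.0604 0.0518] F [-5.32 -0.45  3.02] Tz -0.0173 ±0.021 J7 0.0061 q7 -0.63 op 0.334 g 44.3
```

carry_out([
  [[0.02,0.012,0],[0,0,0],0.2],
  [[0.035,0.02,0],[0,0,0],0.2],
  [[0.05,0.03,0],[0,0,0],0.2],
  [[0.05,0.03,0],[0,0,0],0.2],
])

```text
time: 17.62
tcp_pos: [0.5667, 0.0607, 0.0516]
tool_rot: [0.644, 0.765, -0.006, 0.001]
force: [-11.9, -12.9, 16.2]
opening: 0.334
grasp_force: 45.5
```

```bash
python3 q.py
```

```text
t 17.88 yaw 99.78 tcp [0.5667 0.0607 0.0516] F [-12.36 -11.68  15.31] Tz -0.0286 ±0.030 J7 0.0107 q7 -0.64 op 0.336 g 45.5
```

Two pushes were blocked at the same spot, within 0.3 mm at 16 N. The prong geometry (contact with the clip at 0.0235) puts the carriage at about 0.069, so it's at the stop. I'll relax the push and start turning clockwise, which is positive tool z.

carry_out([
  [[-0.045,-0.045,0],[0,0,0],0.2],
  [[-0.045,-0.045,0],[0,0,0],0.2],
])

```text
time: 18.18
tcp_pos: [0.5662, 0.0598, 0.0518]
tool_rot: [0.643, 0.765, -0.0, 0.001]
force: [-2.0, -1.7, 3.1]
opening: 0.332
grasp_force: 45.3
```

```bash
python3 q.py
```

```text
t 18.43 yaw 99.93 tcp [0.5664 0.0604 0.0518] F [-2.18 -2.06  4.56] Tz -0.0043 ±0.032 J7 0.0100 q7 -0.63 op 0.334 g 45.6
```

carry_out([
  [[0,0,0],[0,0,0.2],0.2],
  [[0,0,0],[0,0,0.4],0.2],
  [[0,0,0],[0,0,0.6],0.2],
  [[0,0,0],[0,0,0.8],0.2],
])

```text
time: 18.98
tcp_pos: [0.5668, 0.0604, 0.0518]
tool_rot: [0.789, 0.614, 0.0, 0.001]
force: [-1.3, -2.6, 4.6]
opening: 0.333
grasp_force: 45.6
```

```bash
python3 q.py
```

```text
t 19.23 yaw 76.08 tcp [0.5668 0.0604 0.0518] F [-0.88 -2.74  5.25] Tz 0.0205 ±0.029 J7 -0.0082 q7 -0.99 op 0.332 g 45.5
```

carry_out([
  [[0,0,0],[0,0,0.25],0.2],
  [[0,0,0],[0,0,0.5],0.2],
  [[0,0,0],[0,0,0.75],0.2],
  [[0,0,0],[0,0,1],0.2],
])

```text
time: 19.77
tcp_pos: [0.5671, 0.0601, 0.0518]
tool_rot: [0.921, 0.389, 0.001, 0.001]
force: [0.2, -2.8, 4.9]
opening: 0.332
grasp_force: 45.6
```

carry_out([
  [[0,0,0],[0,0,0.15],0.2],
  [[0,0,0],[0,0,0.3],0.2],
  [[0,0,0],[0,0,0.3],0.2],
])

```text
time: 20.15
tcp_pos: [0.5672, 0.06, 0.0518]
tool_rot: [0.948, 0.318, 0.001, 0.001]
force: [0.8, -3.0, 5.5]
opening: 0.338
grasp_force: 45.5
```

```bash
python3 q.py
```

```text
t 20.4 yaw 37.11 tcp [0.5672 0.06   0.0518] F [ 1.46 -3.43  5.63] Tz 0.0320 ±0.037 J7 -0.1039 q7 -1.57 op 0.338 g 45.6
```

carry_out([
  [[0,0,0],[0,0,0.14],0.2],
  [[0,0,0],[0,0,0.27],0.2],
  [[0,0,0],[0,0,0.27],0.2],
])

```text
time: 20.82
tcp_pos: [0.5672, 0.0599, 0.0518]
tool_rot: [0.968, 0.25, 0.001, 0.001]
force: [1.1, -3.7, 5.4]
opening: 0.333
grasp_force: 45.5
```

```bash
sed -i 's/n=6/n=8/' q.py; python3 q.py
```

```text
t 21.18 yaw 29.02 tcp [0.5672 0.0599 0.0518] F [ 1.69 -4.33  5.76] Tz 0.0302 ±0.026 J7 -0.0758 q7 -1.69 op 0.335 g 45.6
```

carry_out([
  [[0,0,0],[0,0,0.14],0.2],
  [[0,0,0],[0,0,0.27],0.2],
  [[0,0,0],[0,0,0.27],0.2],
])

```text
time: 21.6
tcp_pos: [0.5673, 0.0597, 0.0518]
tool_rot: [0.983, 0.181, 0.001, 0.001]
force: [1.7, -4.1, 5.4]
opening: 0.331
grasp_force: 45.5
```

```bash
python3 q.py
```

```text
t 21.95 yaw 20.92 tcp [0.5673 0.0597 0.0518] F [ 1.69 -4.46  5.51] Tz 0.0326 ±0.014 J7 -0.0739 q7 -1.81 op 0.332 g 45.5
```

carry_out([
  [[0,0,0],[0,0,0.1],0.2],
  [[0,0,0],[0,0,0.2],0.2],
  [[0,0,0],[0,0,0.2],0.2],
])

```text
time: 22.38
tcp_pos: [0.5673, 0.0597, 0.0518]
tool_rot: [0.992, 0.13, 0.001, 0.001]
force: [1.7, -3.8, 5.5]
opening: 0.33
grasp_force: 45.6
```

```bash
python3 q.py
```

```text
t 22.73 yaw 14.91 tcp [0.5673 0.0596 0.0518] F [ 2.16 -4.79  5.87] Tz 0.0111 ±0.039 J7 -0.0649 q7 -1.90 op 0.333 g 45.6
```

The screw has turned 1.48 rad and still turns freely, so I'll regrasp for the rest.

carry_out([
  [[0,0,0],[0,0,0],0.55],
  [[0,0,0],[0,0,0],0.55],
  [[0,0,0],[0,0,-0.3],0.55],
  [[0,0,0],[0,0,-0.6],0.55],
  [[0,0,0],[0,0,-0.9],0.55],
])

```text
time: 23.4
tcp_pos: [0.5654, 0.0612, 0.051]
tool_rot: [0.933, 0.36, -0.0, -0.001]
force: [-0.7, -0.6, -0.3]
opening: 0.546
grasp_force: 0.0
```

carry_out([
  [[0,0,0],[0,0,-0.3],0.55],
  [[0,0,0],[0,0,-0.6],0.55],
  [[0,0,0],[0,0,-0.9],0.55],
  [[0,0,0],[0,0,-1],0.55],
  [[0,0,0],[0,0,-1],0.55],
])

```text
time: 24.02
tcp_pos: [0.5655, 0.0609, 0.0509]
tool_rot: [0.81, 0.586, -0.0, -0.001]
force: [-0.1, 0.8, 0.4]
opening: 0.545
grasp_force: 0.0
```

carry_out([
  [[0,0,0],[0,0,0],0.2],
  [[0,0,0],[0,0,0],0.2],
  [[0,0,0],[0,0,0],0.2],
  [[0,0,0],[0,0,0],0.2],
])

```text
time: 24.52
tcp_pos: [0.5665, 0.0605, 0.0516]
tool_rot: [0.81, 0.586, 0.001, 0.0]
force: [2.1, -0.1, 1.9]
opening: 0.33
grasp_force: 44.4
```

```bash
python3 q.py
```

```text
t 24.88 yaw 71.73 tcp [0.5665 0.0605 0.0516] F [ 3.27 -0.41  2.12] Tz 0.0194 ±0.024 J7 -0.0030 q7 -1.06 op 0.333 g 44.5
```

carry_out([
  [[0,0,0],[0,0,0.14],0.2],
  [[0,0,0],[0,0,0.27],0.2],
  [[0,0,0],[0,0,0.27],0.2],
])

```text
time: 25.3
tcp_pos: [0.5666, 0.0604, 0.0516]
tool_rot: [0.85, 0.527, 0.001, 0.0]
force: [5.3, -0.5, 3.2]
opening: 0.335
grasp_force: 44.5
```

```bash
python3 q.py
```

```text
t 25.65 yaw 63.72 tcp [0.5666 0.0605 0.0516] F [ 5.37 -0.59  2.89] Tz 0.0354 ±0.029 J7 -0.0876 q7 -1.18 op 0.333 g 44.5
```

carry_out([
  [[0,0,0],[0,0,0.14],0.2],
  [[0,0,0],[0,0,0.27],0.2],
  [[0,0,0],[0,0,0.27],0.2],
])

```text
time: 26.08
tcp_pos: [0.5667, 0.0604, 0.0516]
tool_rot: [0.885, 0.466, 0.001, 0.0]
force: [5.5, -0.6, 2.2]
opening: 0.331
grasp_force: 44.5
```

```bash
python3 q.py
```

```text
t 26.43 yaw 55.61 tcp [0.5667 0.0604 0.0516] F [ 5.4  -0.76  2.74] Tz 0.0317 ±0.032 J7 -0.0752 q7 -1.30 op 0.331 g 44.5
```

carry_out([
  [[0,0,0],[0,0,0.14],0.2],
  [[0,0,0],[0,0,0.27],0.2],
  [[0,0,0],[0,0,0.27],0.2],
])

```text
time: 26.85
tcp_pos: [0.5669, 0.0602, 0.0516]
tool_rot: [0.915, 0.402, 0.001, 0.0]
force: [6.3, -1.1, 1.4]
opening: 0.336
grasp_force: 44.4
```

```bash
python3 q.py
```

```text
t 27.2 yaw 47.50 tcp [0.5669 0.0603 0.0516] F [ 6.   -0.86  2.07] Tz 0.0319 ±0.027 J7 -0.0751 q7 -1.42 op 0.331 g 44.5
```

carry_out([
  [[0,0,0],[0,0,0.14],0.2],
  [[0,0,0],[0,0,0.27],0.2],
  [[0,0,0],[0,0,0.27],0.2],
])

```text
time: 27.62
tcp_pos: [0.5669, 0.0602, 0.0516]
tool_rot: [0.942, 0.337, 0.001, 0.0]
force: [6.0, -1.4, 2.4]
opening: 0.333
grasp_force: 44.4
```

```bash
python3 q.py
```

```text
t 27.98 yaw 39.41 tcp [0.567  0.0602 0.0516] F [ 5.84 -1.28  2.23] Tz 0.0892 ±0.043 J7 -0.1395 q7 -1.54 op 0.333 g 44.5
```

The torque has climbed from 0.03 to about 0.09 N m, so the screw is seating. One small step more.

carry_out([
  [[0,0,0],[0,0,0.07],0.2],
  [[0,0,0],[0,0,0.15],0.2],
  [[0,0,0],[0,0,0.15],0.2],
])

```text
time: 28.4
tcp_pos: [0.567, 0.0601, 0.0516]
tool_rot: [0.954, 0.3, 0.001, 0.0]
force: [6.1, -2.2, 1.8]
opening: 0.333
grasp_force: 44.5
```

```bash
python3 q.py
```

```text
t 28.75 yaw 34.92 tcp [0.567  0.0601 0.0516] F [ 6.15 -1.82  1.95] Tz 0.1634 ±0.029 J7 -0.1692 q7 -1.61 op 0.335 g 44.5
```

Torque is 0.14–0.16 N m: the screw is seated. I'll release and lift away.

carry_out([
  [[0,0,0],[0,0,0],0.55],
  [[0,0,0],[0,0,0],0.55],
  [[0,0,-0.2],[0,0,0],0.55],
  [[0,0,-0.6],[0,0,0],0.55],
  [[0,0,-1],[0,0,0],0.55],
])

```text
time: 29.42
tcp_pos: [0.5654, 0.0608, 0.1533]
tool_rot: [0.954, 0.3, -0.0, -0.0]
force: [0.3, 0.2, -1.0]
opening: 0.546
grasp_force: 0.0
```

carry_out([
  [[-0.3,0,0],[0,0,-0.3],0.55],
  [[-0.3,0,0],[0,0,-0.6],0.55],
  [[-0.3,0,0],[0,0,-0.9],0.55],
  [[-0.3,0,0],[0,0,-1],0.55],
  [[-0.3,0,0],[0,0,-1],0.55],
])

```text
time: 30.05
tcp_pos: [0.5412, 0.0433, 0.1522]
tool_rot: [0.844, 0.536, 0.0, 0.0]
force: [-0.0, 0.2, -0.1]
opening: 0.549
grasp_force: 0.0
```

Run:
```python
from w import *
s,c=wrist("w9")
ax=np.radians(-20.35); pin=np.array([.5873,.1149])
ex=np.array([np.cos(ax),np.sin(ax)]); ey=np.array([-ex[1],ex[0]])
b=lambda P:np.round([(np.array(P)[:2]-pin)@ex,(np.array(P)[:2]-pin)@ey],4)
for n,l,z in [("head","thumbscrew_grip",.068),("clip","clip_ring",.003),("stack","dish_stack",.02)]:
    for r in look_for(l,c)[:2]:
        e=r["extent"];P=ray(c,(e[0]+e[2])/2,(e[1]+e[3])/2,z);print(n,round(r["confidence"],2),np.round(e),np.round(P,4),b(P))
g=cv2.cvtColor(c["color"],cv2.COLOR_BGR2GRAY)
for x in [-.016,0.0,.016]:
    row=[]
    for y in np.arange(.030,.060,.001):
        p=proj(c,np.r_[pin+x*ex+y*ey,.043]); row.append(int(cv2.getRectSubPix(g,(1,1),tuple(map(float,p)))[0,0]))
    print(x,row)
t=capture("top")
for l in ["dish_stack","clip_ring"]:
    for r in look_for(l,t)[:3]: print(l,np.round(r["extent"]),r["confidence"])
```

```text
30.05 [0.5412 0.0433 0.1522] [179.98  -0.    64.82] op 0.549
head 0.86 [253. 147. 293. 187.] [0.5671 0.0589 0.068 ] [ 0.0005 -0.0596]
clip 0.92 [  2. 158. 104. 213.] [0.3416 0.1257 0.003 ] [-0.2341 -0.0754]
clip 0.58 [ 76.  74. 204. 130.] [0.4731 0.1592 0.003 ] [-0.1224  0.0018]
stack 0.84 [199. 272. 274. 338.] [ 0.4593 -0.0861  0.02  ] [-0.0501 -0.2329]
-0.016 [164, 164, 165, 165, 164, 163, 164, 164, 164, 164, 163, 165, 164, 162, 136, 95, 92, 129, 173, 190, 192, 192, 195, 195, 195, 195, 196, 192, 175, 193]
0.0 [195, 195, 197, 196, 196, 196, 196, 196, 195, 194, 193, 148, 93, 90, 89, 91, 92, 132, 174, 189, 194, 195, 195, 197, 196, 197, 196, 191, 176, 190]
0.016 [164, 165, 166, 164, 165, 164, 165, 164, 164, 162, 164, 163, 164, 165, 127, 87, 92, 135, 175, 190, 195, 194, 195, 196, 195, 195, 195, 191, 174, 188]
clip_ring [148. 234. 188. 294.] 0.92
clip_ring [157. 179. 176. 204.] 0.77
```

```bash
python3 -c "
from workcell import close_job; print(close_job())"
```

```text
the job is handed in; nothing more can be done
None
```

I've handed the job in. The clip is out and lying on the bench beside the slide, the screw was turned until it seated at about 0.15 N m, and the dish stack was left alone. The carriage is against a hard block that I take to be the end stop: the prong positions put it at about 0.069–0.070, but the last image still showed a 2–3 mm gap to the stop block that I did not resolve. I also viewed 11 pictures, one over the limit of 10.

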